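# Load a walnut blank through the dust flap of the boring box

## Task

Load the dark walnut blank into the boring box: lay it in the infeed channel, push it through the yellow sprung flap and on under the hood until you feel it press firmly (about 10 N) on the hidden end stop, never ramming the stop with more than 25 N. Then take the fingers out so that the flap swings shut behind the blank. Leave the pale blank alone.

Things in the scene. Friction and masses are not known exactly. Their poses are not given: they have to be found in the camera images.
- chute: The boring box, fixed. Its +y is the feed direction, z up; origin on the bench under the middle of the gate (plane of the shut flap). Grey floor plate 130 mm wide, top 12 mm above the bench, from y = -160 to +300 mm. Behind the gate its channel stays 58 mm wide (x = +-29 mm) and open above, walls 30 mm above the floor, up to y = 127 mm, where the hood begins.
- infeed (a point): Middle of the infeed channel's floor (box x = 0, y = -81, z = 12 mm). The channel runs along the box's y from y = -150 to -12 mm, 58 mm wide between two wooden rails that are 8 mm thick and stand 10 mm above the floor. Axes as the box's.
- gate (a point): Middle of the gate at floor height (box x = y = 0, z = 12 mm). Red posts at box x = +-29 to +-43 mm, y = -20 to +6 mm, tops 58 mm above the bench. Nothing spans the gate: shut upright fingers can pass between the posts and push on behind it. Fingers far in get the flap shut behind them too: lift them straight up and out, not back through it.
- hood (a point): Middle of the front edge of the white hood's top (box y = 127 mm, 88 mm above the bench). The hood runs to y = 272 mm; a grey motor on it, 90 mm across, at y = 170 to 260 mm, reaches 211 mm above the bench. The end stop is underneath, out of sight.
- flap (a joint): Opening (rad) of the yellow sprung flap in the gate: 0 shut, about 1.4 wide open. 63 x 5 x 44 mm with a 9 mm bead on its free edge, on an upright pin at box x = +37, y = 0 mm; swings inward (+y) only, sprung shut. Opening takes 1 to 5 N; it drags on the blank by up to 4 N and knocks the fingers when it slips off it. The blank's rear must be 68 mm past the gate for it to shut.
- flap_edge (a point): Middle of the flap's free edge, 36 mm above the bench. Turns with the flap.
- stop_unit: Steel plate on the back of the box that carries the end stop; origin at its foot, box y = 272 mm. The stop, a sprung rubber-faced plate under the hood (about 3 N per mm, solid after 8 mm), is set to an unknown depth that this pose does not tell: the blank's rear is 72 to 112 mm past the gate when the blank meets it. Find it by feel.
- walnut_mid (a point): Centre of the dark brown walnut blank, a rectangular block 50 x 100 x 50 mm (x, y, z), about 0.17 kg; its own y axis runs along its length, either end may lead. Lies loose on the bench.
- pale_mid (a point): Centre of the pale blank of the same size, a bystander: not to be moved.

How it is judged:
On the way, in this order (a step that is already met when the one before it is completed fails the run):
1. the walnut blank lies on the floor of the infeed channel, in line with it, in front of the shut flap (y of walnut_mid in the frame of chute between -0.13 and -0.035 m and x of walnut_mid in the frame of chute between -0.01 and 0.01 m and height (world z) of walnut_mid below 0.042 m and angle between the y axis of walnut_mid and the y axis of chute, either way round below 0.2 rad), for 0.2 s.
2. the blank is half-way through the gate, low in the channel, and holds the flap open (value of joint flap above 0.6 rad and y of walnut_mid in the frame of chute between -0.02 and 0.06 m and height (world z) of walnut_mid below 0.044 m), for 0.05 s.
3. the blank is pressed against the end stop with more than 4 N (contact force between walnut and stop_unit above 4 N and y of walnut_mid in the frame of chute above 0.115 m), for 0.1 s.
At the end, for the whole second after the job is handed in: The walnut blank lies at rest on the channel floor behind the gate, its centre more than 113 mm past the gate and within 12 mm of the channel's middle line, and the flap is shut (within 0.08 rad) (value of joint flap below 0.08 rad and y of walnut_mid in the frame of chute above 0.113 m and x of walnut_mid in the frame of chute between -0.012 and 0.012 m and height (world z) of walnut_mid below 0.042 m and linear speed of walnut below 0.02 m/s); the robot touches nothing.
It fails at once if the blank is pressed on the end stop with more than 25 N (contact force between walnut and stop_unit above 25 N).
It fails at once if the pale blank is moved by more than 25 mm (distance of pale_mid from where it was at the start of the episode above 0.025 m).
It also fails if it takes over 64 s, if anything falls off the work surface, if the arm or the gripper's body presses on something with over 40 N, if the wrist force passes 120 N, or if a joint passes its speed limit or range.

## Robot

A 6-joint arm with a two-finger parallel gripper is mounted at the origin on the work surface. World frame = base frame: x ahead of the robot, y to its left, z up, the work surface at z = 0. Lengths are in m, angles in rad, forces in N, time in s.
With the tool pointing down it reaches from about 0.425 to 1.125 m from the base axis. Payload 14.9 kg.
Tool frame: the origin (TCP) lies between the finger pads; the fingertips stand env.tip_extent ahead of it and the grasp point (between the pads) lies 11 mm behind it (env.tip_extent is the distance from the TCP to the fingertips, in m); z points along the fingers, y is the line along which they close (so a half turn about z gives the same grasp; the last joint's range is limited). The gripper opens to 91 mm and grips with 3 to 60 N. Pads are 32 mm wide; open, the fingers measure 118 mm over their backs; the gripper's body (76 mm by 178 mm) begins 60 mm behind the grasp point.
Start: joints at [-1.204, 0.379, 1.734, -0, 1.028, -0.033], TCP at [0.272, -0.645, 0.222] pointing down, gripper open.
Joint ranges: [-2.77, 2.77], [-0.74, 2.19], [0, 2.66], [-1.06, 4.2], [0.31, 2.87], [-3.08, 3.08]. Speed limits (rad/s): [1.89, 1.89, 2.39, 3.14, 3.14, 3.14].

## Interface

Orientations are given as a unit quaternion [x, y, z, w].
In Python, from workcell import env gives the robot as it stands.
- The arm moves only by the tool send_rows, never from a script. Its argument "rows" is text: rows parted by semicolons, each of 6 numbers parted by spaces: the shift along the tool's x, y, z scaled (see below), then the turn, a rotation vector about the tool's x, y, z scaled (see below). A call has 1 to 8 rows; each row shifts and turns the commanded pose from where the row before left it, along the tool's axes as they then stand; what a row does not reach is not made up. The controller multiplies each number of a shift by 0.025 m and each number of a turn by pi/2 rad. A row lasts 1/12 s, in which the tool goes at most 41.7 mm and 7.16 degrees, less where a joint would pass 70% of its speed; a pose out of reach is approached as far as the arm can. A call with a number of a shift or a turn outside -1 to 1 is refused whole. A call with a gripper value outside its range is refused whole. "jaw" is the closure, from 0 (fully open) to 1 (shut), set as the call begins (left out, the last holds). The fingers move at their own pace and stop on an object; the grip force is fixed at half the most. Time passes only in rows, so rows that do not move let the fingers close. It gives the time, the measured TCP pose, the force, the opening and the grip force at its end, in the units of the state.
- env.get_state(): the state, without advancing time (a new reading comes with each control period).
- env.snapshot(name): name is "side" or "top" or "wrist"; returns (picture, depth): 400x640x3 uint8, red, green, blue; 400x640 float32, m along the optical axis (not along the pixel's ray), 0 where there is no reading.
- env.get_calibration(name): a dict with "intrinsics" (3x3 intrinsics, pixels), "distortion" ([k1, k2, p1, p2, k3] as OpenCV has them; the pictures are not rectified), "R" (3x3) and "t" (3): a world point X has camera coordinates R X + t; the wrist camera has in their place "tool_from_camera" (4x4, takes a point from camera to tool coordinates, whose origin is the TCP and whose axes are the flange's). Camera axes: x right, y down, z forward; pixel columns grow to the right and rows downward; lengths in m; the calibration is good to about 2 mm. A picture is of the moment at which its call begins: read the wrist's pose just before it. get_calibration takes no time and is no camera call.
- env.hand_in(): hands the job in; it is judged then, once.
Trained networks look in the newest picture that a camera, given by its name, has taken for a name from the list of things; names that differ only in an ending like _2 or _b are one class to them, and where a whole thing is asked for, a point or a joint stands for the part that bears it (a point fixed in the world has none). Each returns a list of dicts, best first, with "confidence" (0 to 1); they miss things now and then, are a little off and sometimes report something else, mostly with a low value. They report only what shows in the picture. A call takes as long as a camera call.
- env.spot_in(camera, target): "bbox" ([centre column, centre row, width, height] in pixels, round what is visible of it).
- env.regions_of(camera, target): "pixels" (400x640 bool, what is visible of it) and "bbox" ([centre column, centre row, width, height] in pixels, round what is visible of it).
- env.place_of(camera, target): "at" ([column, row] in pixels: a listed point, or the origin of a listed thing).
The state is a dict: "time_s": time; "joint_positions": joint angles; "qd": joint speeds; "effort": joint torques, N m; "position": TCP position; "tool_rot": TCP orientation; "force": force on the tool from outside, world axes, zero at the start; "ft_torque": the same for the moment, N m; "finger_gap": opening from 0.0 (shut) to 1.0 (fully open); "gripper_force": force on a finger pad.
Only numpy, scipy, OpenCV 4.12 (cv2) and the standard library are available. Lean on these libraries where they do the work, as an engineer would, in place of code of your own. Each camera call takes 0.05 s, during which the arm holds its last target. There are 200 camera calls.

## Working session

There is one attempt and no reset: what is moved stays moved. The work goes in short steps, Python scripts to look and compute and a tool call to move; the robot and the scene stay as the last step left them, time stands still between calls to the robot, and variables do not carry over. Pictures are saved under pics/ and viewed, at most 10 in all, crops included, and the job is handed in when it is done.

Besides the shell and the picture viewer there is one more tool, called as name(argument=value, ...) on one line, values as JSON. send_rows: Moves the arm, as the interface text tells. Its arguments: {"type":"object","properties":{"rows":{"type":"string"},"jaw":{"type":"number"}},"required":["rows"]}

```bash
mkdir -p pics; cat > h.py <<'E'
import numpy as np, cv2
from workcell import env
def world(cam,px,z=None,depth=None):
    c=env.get_calibration(cam)
    n=cv2.undistortPoints(np.array([[px]],float),np.array(c["intrinsics"]),np.array(c["distortion"]))[0,0]
    R=np.array(c["R"]);t=np.array(c["t"])
    o=-R.T@t; d=R.T@np.array([n[0],n[1],1])
    s=depth if depth is not None else (z-o[2])/d[2]
    return o+s*d
E
python3 - <<'E'
from h import *
print(env.tip_extent, env.get_state()["tool_rot"],env.get_state()["time_s"])
for c in("top","side"):
    p,d=env.snapshot(c); cv2.imwrite(f"pics/{c}0.png",p[...,::-1]); np.save(f"{c}d.npy",d)
    for n in("chute","infeed","gate","hood","flap_edge","stop_unit","walnut_mid","pale_mid"):
        r=env.place_of(c,n)
        for q in r[:2]:
            a=q["at"]; dd=d[int(a[1]),int(a[0])]
            print(c,n,np.round(a,1),round(q["confidence"],2),np.round(world(c,a,depth=dd),4))
E
```

```text
0.008 [ 9.80084930e-01  1.98578086e-01 -8.42041814e-05 -5.16820861e-04] 0.0
top chute [320.7 202.6] 0.65 [0.5584 0.0428 0.0557]
top infeed [346.2 208.9] 0.72 [ 0.559  -0.0237  0.0068]
top gate [320.6 198.1] 0.62 [0.5803 0.0455 0.0115]
top hood [269.3 185.6] 0.58 [0.5821 0.1718 0.0856]
top flap_edge [319.  212.2] 0.55 [0.5334 0.0446 0.0568]
top stop_unit [218.5 180.3] 0.64 [0.5596 0.2723 0.1798]
top stop_unit [320.6 204. ] 0.28 [0.5552 0.0427 0.0543]
top walnut_mid [443.  189.9] 0.87 [ 0.624  -0.265   0.0455]
top pale_mid [453.6 263.3] 0.76 [ 0.4397 -0.2981  0.0452]
side chute [307.7 230. ] 0.84 [0.5424 0.0756 0.0446]
side infeed [327.2 206.4] 0.8 [ 0.5658 -0.0408  0.0157]
side infeed [221.5 290.6] 0.47 [0.5898 0.3231 0.0459]
side gate [309.5 224.2] 0.61 [0.5623 0.0422 0.023 ]
side gate [307.  233.1] 0.28 [0.5372 0.0854 0.0457]
side hood [265.9 232.5] 0.62 [0.5908 0.1676 0.0894]
side flap_edge [316.6 224.6] 0.71 [0.5339 0.0505 0.0466]
side stop_unit [222.  290.8] 0.61 [0.5862 0.3243 0.0497]
side walnut_mid [355.7 151.4] 0.85 [ 0.6043 -0.2393  0.0526]
side pale_mid [416.2 168.9] 0.94 [ 0.429  -0.2721  0.0489]
side pale_mid [267.4 235.2] 0.7 [0.5835 0.1711 0.0882]
```

View pics/top0.png

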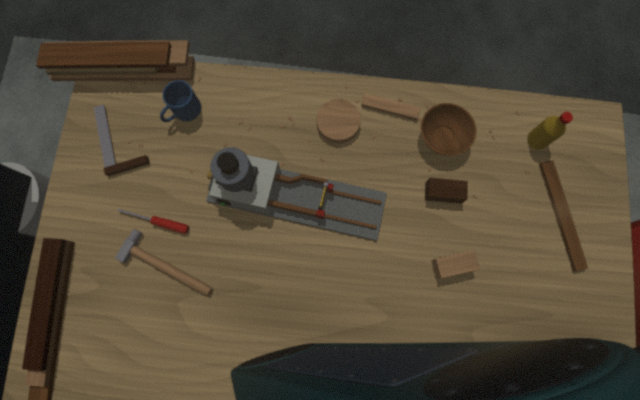

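View pics/side0.png

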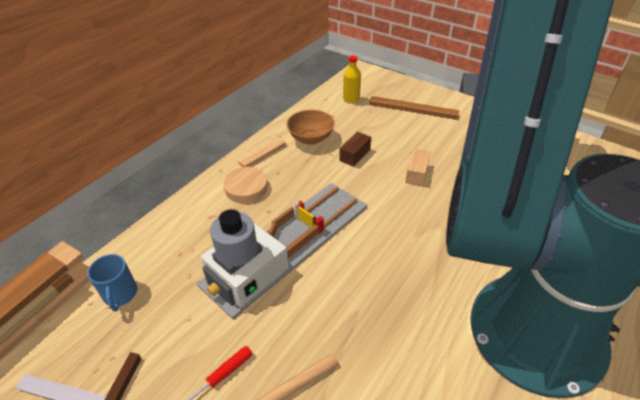

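```bash
cat > pts.py <<'E'
from h import *
# point clouds from the segmented regions, oriented by minAreaRect, top-face only
def cloud(cam,name,zlo,zhi,snap=True):
    p,d=env.snapshot(cam)
    r=env.regions_of(cam,name)
    if not r: print("none",name); return None
    v,u=np.nonzero(r[0]["pixels"]&(d>0))
    c=env.get_calibration(cam);R=np.array(c["R"]);t=np.array(c["t"])
    n=cv2.undistortPoints(np.stack([u,v],1)[:,None].astype(float),np.array(c["intrinsics"]),np.array(c["distortion"]))[:,0]
    P=(np.c_[n,np.ones(len(n))]*d[v,u][:,None]-t)@R
    return P[(P[:,2]>zlo)&(P[:,2]<zhi)]
E
python3 - <<'E'
from pts import *
for n,a,b in(("walnut_mid",.04,.06),("pale_mid",.04,.06),("hood",.08,.1),("flap",.045,.07),("chute",.005,.019)):
    P=cloud("top",n,a,b)
    if P is None or len(P)<5: continue
    print(n,len(P),cv2.minAreaRect((P[:,:2]*1000).astype(np.float32)),np.median(P[:,2]), P.mean(0))
E
```

```text
walnut_mid 753 ((629.6998291015625, -277.80206298828125), (51.47014236450195, 100.07152557373047), 0.13546541333198547) 0.047860217247318516 [ 0.628691   -0.27689846  0.04776037]
pale_mid 790 ((439.7424011230469, -306.24786376953125), (48.14019775390625, 100.91156005859375), 17.436199188232422) 0.0477572935891742 [ 0.43937478 -0.30536452  0.04766986]
hood 1471 ((595.64453125, 238.20761108398438), (145.0798797607422, 123.3434829711914), 82.27129364013672) 0.08623177102731439 [0.58078753 0.21571143 0.08629539]
flap 48 ((572.0441284179688, 40.543094635009766), (5.1100287437438965, 55.08702087402344), 83.1037368774414) 0.0557507608133824 [0.57204294 0.0403759  0.05536248]
chute 4598 ((578.9661865234375, 110.55484008789062), (460.07965087890625, 131.15121459960938), 82.70843505859375) 0.010215904713513189 [0.56332684 0.0290547  0.01044623]
```

The top view shows the walnut blank at (446,190), the pale blank at (456,265) and the box from about (210,190) to (385,215). It feeds to the left in the picture, which is world +y. The box origin is about (0.570, 0.041) with feed direction (0.127, 0.992). The side view agrees.

send_rows(rows="0 0 0 0 0 -0.078;0 0 0 0 0 -0.078;0 0 0 0 0 -0.078;0 0 0 0 0 -0.078;0 0 0 0 0 -0.078;0 0 0 0 0 -0.078;0 0 0 0 0 -0.078;0 0 0 0 0 -0.078", jaw=0)

```text
time_s: 2.07
position: [0.2725, -0.6448, 0.2219]
tool_rot: [0.769, 0.639, -0.0, 0.0]
force: [-0.8, -0.1, 0.1]
finger_gap: 0.996
gripper_force: 0.0
```

send_rows(rows="0 0 0 0 0 -0.061;0 0 0 0 0 -0.061;1 1 0 0 0 0;1 1 0 0 0 0;1 1 0 0 0 0;1 1 0 0 0 0;1 1 0 0 0 0;1 1 0 0 0 0")

```text
time_s: 2.73
position: [0.4233, -0.4934, 0.2221]
tool_rot: [0.707, 0.707, -0.0, 0.0]
force: [0.2, -1.3, 0.7]
finger_gap: 0.997
gripper_force: 0.0
```

send_rows(rows="1 1 0 0 0 0;1 1 0 0 0 0;1 1 0 0 0 0;1 1 0 0 0 0;1 1 0 0 0 0;1 1 0 0 0 0;1 1 0 0 0 0;0 0 0 0 0 0")

```text
time_s: 3.4
position: [0.6006, -0.3159, 0.2221]
tool_rot: [0.706, 0.708, 0.001, 0.0]
force: [0.9, -0.1, -0.4]
finger_gap: 0.999
gripper_force: 0.0
```

```bash
cat >> pts.py <<'E'
from scipy.spatial.transform import Rotation as Ro
def wcloud(name,zlo,zhi,save=None):
    s=env.get_state(); p,d=env.snapshot("wrist")
    if save: cv2.imwrite(save,p[...,::-1])
    r=env.regions_of("wrist",name)
    if not r: print("none",name); return None
    v,u=np.nonzero(r[0]["pixels"]&(d>0))
    c=env.get_calibration("wrist");T=np.array(c["tool_from_camera"])
    n=cv2.undistortPoints(np.stack([u,v],1)[:,None].astype(float),np.array(c["intrinsics"]),np.array(c["distortion"]))[:,0]
    P=(np.c_[n,np.ones(len(n))]*d[v,u][:,None])@T[:3,:3].T+T[:3,3]
    P=Ro.from_quat(s["tool_rot"]).apply(P)+s["position"]
    print(name,r[0]["confidence"],len(P),np.round(np.percentile(P[:,2],[2,50,98]),4))
    P=P[(P[:,2]>zlo)&(P[:,2]<zhi)]
    if len(P)>5: print(cv2.minAreaRect((P[:,:2]*1000).astype(np.float32)),P.mean(0), [np.round(np.percentile(P[:,i],[.5,99.5]),4) for i in(0,1)])
    return P
E
python3 - <<'E'
from pts import *
wcloud("walnut_mid",.04,.06,"pics/w0.png")
print(np.round(env.get_calibration("wrist")["tool_from_camera"],3))
E
```

```text
walnut_mid 0.67 3527 [0.0476 0.0493 0.0508]
((629.1650390625, -276.681884765625), (50.07599639892578, 100.0646743774414), 0.3446120321750641) [ 0.62876017 -0.27448938  0.04932376] [array([0.604 , 0.6537]), array([-0.3252, -0.2267])]
[[ 0.    -0.971 -0.238  0.067]
 [ 1.     0.     0.    -0.   ]
 [-0.    -0.238  0.971 -0.162]
 [ 0.     0.     0.     1.   ]]
```

View pics/w0.png

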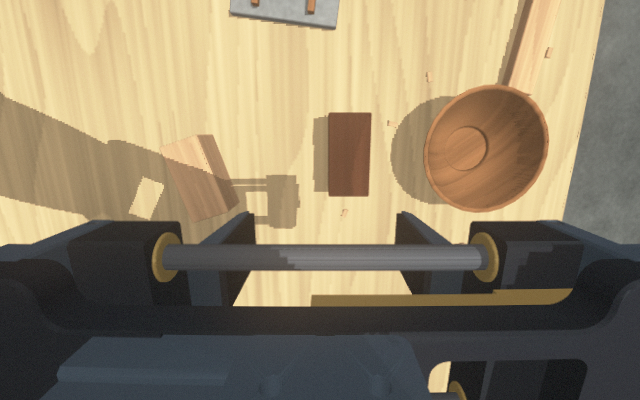

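The walnut blank is at about (350,155), the pale blank at (200,180) and the bowl rim starts at about column 425. I'll check the bowl's height and refine the box pose from the existing pictures.

```bash
python3 - <<'E'
from pts import *
d=np.load("topd.npy")
for a in((421,130),(424,145),(435,152),(447,156),(430,148)):
    print(a,world("top",a,depth=d[a[1],a[0]]))
E
```

```text
(421, 130) [ 0.7756251  -0.1984847   0.06063982]
(424, 145) [ 7.58530197e-01 -2.20654506e-01  6.11831309e-04]
(435, 152) [ 7.41733530e-01 -2.51763884e-01 -3.85436424e-04]
(447, 156) [ 0.73459888 -0.28576086 -0.00318809]
(430, 148) [ 0.73408581 -0.22722081  0.04559714]
```

send_rows(rows="0.8 0.6 0 0 0 0;0.78 0.54 0 0 0 0;0 0 1 0 0 0;0 0 1 0 0 0;0 0 1 0 0 0;0 0 0 0 0 0", jaw=0.2)

```text
time_s: 4.0
position: [0.6226, -0.2798, 0.1423]
tool_rot: [0.707, 0.707, -0.001, -0.003]
force: [-1.1, 1.5, -1.6]
finger_gap: 0.798
gripper_force: 0.0
```

send_rows(rows="0.12 0.25 0 0 0 0;0 0 0 0 0 0;0 0 0.8 0 0 0;0 0 0.8 0 0 0;0 0 0.8 0 0 0;0 0 0.8 0 0 0;0 0 0.8 0 0 0;0 0 0 0 0 0")

```text
time_s: 4.67
position: [0.6311, -0.2769, 0.0453]
tool_rot: [0.707, 0.707, -0.0, -0.001]
force: [-1.8, 0.2, 0.5]
finger_gap: 0.798
gripper_force: 0.0
```

send_rows(rows="0 -0.08 0.65 0 0 0;0 0 0 0 0 0;0 0 0 0 0 0")

```text
time_s: 4.92
position: [0.63, -0.2772, 0.0312]
tool_rot: [0.707, 0.707, 0.0, 0.0]
force: [-0.4, -0.6, 0.1]
finger_gap: 0.795
gripper_force: 0.0
```

send_rows(rows="0 0 0 0 0 0;0 0 0 0 0 0;0 0 0 0 0 0;0 0 0 0 0 0;0 0 0 0 0 0;0 0 0 0 0 0;0 0 0 0 0 0", jaw=1)

```text
time_s: 5.5
position: [0.6302, -0.2771, 0.0313]
tool_rot: [0.707, 0.707, 0.0, 0.0]
force: [-1.0, 1.0, 6.9]
finger_gap: 0.541
gripper_force: 30.0
```

send_rows(rows="0 0 -0.8 0 0 0;0 0 -1 0 0 0;0 0 -1 0 0 0;0 0 -1 0 0 0;0 0 0 0 0 0.04;0 0 0 0 0 0.041;0.9 -0.45 0 0 0 0;0.9 -0.45 0 0 0 0")

```text
time_s: 6.17
position: [0.613, -0.2296, 0.1256]
tool_rot: [0.751, 0.66, 0.0, 0.0]
force: [-0.4, 0.3, -2.3]
finger_gap: 0.545
gripper_force: 30.0
```

send_rows(rows="0.9 -0.45 0 0 0 0;0.9 -0.45 0 0 0 0;0.9 -0.45 0 0 0 0;0.9 -0.45 0 0 0 0;0.9 -0.45 0 0 0 0;0.9 -0.45 0 0 0 0;0 0 0 0 0 0;0 0 0 0 0 0")

```text
time_s: 6.83
position: [0.5629, -0.0862, 0.1257]
tool_rot: [0.75, 0.662, -0.0, -0.0]
force: [0.6, 0.1, -1.9]
finger_gap: 0.55
gripper_force: 30.0
```

```bash
python3 - <<'E'
from pts import *
s=env.get_state(); print(s["position"],s["tool_rot"])
P=wcloud("chute",.005,.018,"pics/w1.png")
P=wcloud("gate",.045,.07)
P=wcloud("flap",.045,.066)
P=wcloud("walnut_mid",.12,.2)
E
```

```text
[ 0.56291632 -0.08617444  0.12570286] [ 7.49813079e-01  6.61649703e-01 -7.96520704e-05 -1.03258779e-04]
chute 0.57 23653 [0.01   0.0118 0.0581]
((562.4021606445312, -9.989326477050781), (211.63613891601562, 130.5264434814453), 82.4181900024414) [0.56239898 0.01494841 0.01149502] [array([0.4908, 0.6363]), array([-0.0993,  0.0977])]
gate 0.95 23716 [0.0099 0.0118 0.0581]
((568.2471923828125, 34.67066192626953), (25.030847549438477, 86.13587951660156), 81.90982055664062) [0.56936307 0.0372103  0.05648285] [array([0.5262, 0.6103]), array([0.017 , 0.0515])]
flap 0.86 1516 [0.016  0.0507 0.0586]
((570.8282470703125, 40.226383209228516), (8.79277229309082, 61.54358673095703), 80.45667266845703) [0.56994841 0.04054691 0.05521718] [array([0.5416, 0.6008]), array([0.0352, 0.0484])]
walnut_mid 0.57 10278 [0.1058 0.1436 0.1451]
((563.7900390625, -75.4923095703125), (76.58235168457031, 56.25067901611328), 82.90330505371094) [ 0.56562284 -0.06775789  0.14326123] [array([0.5377, 0.5923]), array([-0.1137, -0.0355])]
```

View pics/w1.png

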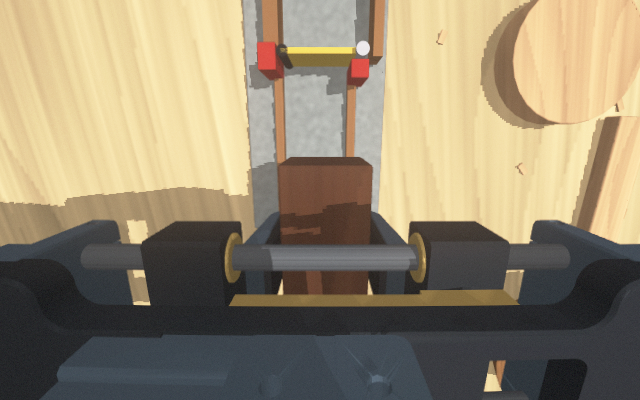

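The picture shows the flap shut at (320,55) between the red posts at (267,55) and (360,68). The channel lies straight ahead of the held blank. The blank sits about 10 mm to box +x and needs 42 mm more along the feed.

send_rows(rows="0.85 -0.2 0 0 0 0.004;0.85 -0.2 0 0 0 0;0 0 0 0 0 0;0 0 0.8 0 0 0;0 0 0.8 0 0 0;0 0 0.6 0 0 0;0 0 0 0 0 0;0 0 0 0 0 0")

```text
time_s: 7.9
position: [0.5586, -0.044, 0.0704]
tool_rot: [0.753, 0.659, -0.0, -0.001]
force: [0.1, -0.2, -2.5]
finger_gap: 0.55
gripper_force: 30.0
```

```bash
python3 - <<'E'
from pts import *
s=env.get_state(); print(s["position"],s["tool_rot"])
d=np.array([.1305,.9914]);r=s["position"][:2]-np.array([.5696,.0415]); print("box x,y",r@[d[1],-d[0]],r@d)
P=wcloud("gate",.045,.07,"pics/w2.png")
E
```

```text
[ 0.55859695 -0.0439686   0.07035921] [ 7.52514313e-01  6.58575508e-01 -4.86417643e-04 -5.22106444e-04]
box x,y 0.000245224400788115 -0.08616947351778778
gate 0.79 31017 [0.0101 0.0118 0.058 ]
((567.3778686523438, 26.607614517211914), (41.6235237121582, 86.2956771850586), 81.81208801269531) [0.56972504 0.03756912 0.05717682] [array([0.5266, 0.6102]), array([0.0182, 0.0518])]
```

View pics/w2.png

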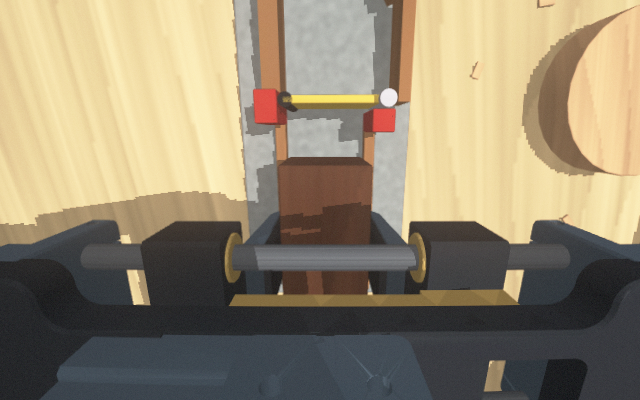

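The blank (columns 280–372) is centred between the rails at rows 140–160, with the flap ahead at row 100. Lowering it now.

send_rows(rows="0 0 0.4 0 0 0;0 0 0.4 0 0 0;0 0 0.2 0 0 0;0 0 0.06 0 0 0;0 0 0.03 0 0 0;0 0 0 0 0 0")

```text
time_s: 8.5
position: [0.5585, -0.0436, 0.0433]
tool_rot: [0.752, 0.659, -0.0, -0.0]
force: [-2.4, 1.0, 1.3]
finger_gap: 0.548
gripper_force: 30.0
```

send_rows(rows="0 0 0 0 0 0;0 0 0 0 0 0;0 0 0 0 0 0;0 0 0 0 0 0;0 0 -1 0 0 0;0 0 -1 0 0 0;0 0 -1 0 0 0;0 0 0 0 0 0", jaw=0.2)

```text
time_s: 9.17
position: [0.5614, -0.0439, 0.1227]
tool_rot: [0.752, 0.659, 0.002, 0.002]
force: [0.9, 0.1, 0.4]
finger_gap: 0.801
gripper_force: 0.0
```

```bash
python3 - <<'E'
from pts import *
s=env.get_state(); print(s["position"],s["tool_rot"])
P=wcloud("walnut_mid",.055,.07,"pics/w3.png")
P=cloud("top","walnut_mid",.055,.07)
if P is not None: print(cv2.minAreaRect((P[:,:2]*1000).astype(np.float32)))
E
```

```text
[ 0.56137043 -0.04393239  0.12269314] [0.75240517 0.65869405 0.00196005 0.00218128]
walnut_mid 0.86 5591 [0.0485 0.0614 0.0626]
((559.4193115234375, -32.17567825317383), (78.01492309570312, 50.04444122314453), 82.68885803222656) [ 0.5595868  -0.03035282  0.06135524] [array([0.532, 0.587]), array([-0.071 ,  0.0077])]
none walnut_mid
```

View pics/w3.png

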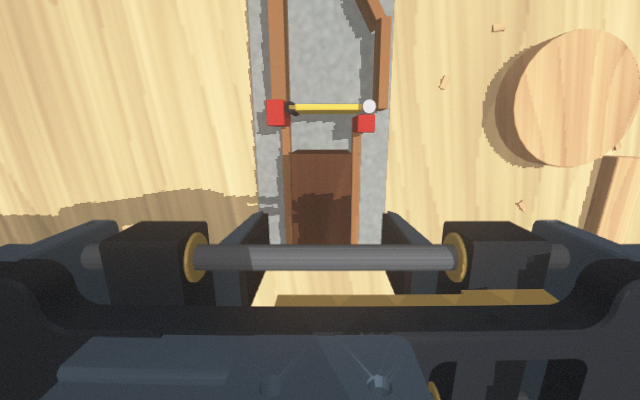

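The blank lies in line in the channel (columns 290–352) in front of the shut flap. At full depth the wrist camera, 67 mm ahead of the tool, could come near the motor. I'll check whether joint 6 allows a half turn.

```bash
python3 - <<'E'
from h import *
s=env.get_state(); print(np.round(s["joint_positions"],3),s["position"],s["force"])
E
```

```text
[-0.12   0.315  2.06   0.     0.768  0.013] [ 0.55840409 -0.04362001  0.11764792] [-0.75233704 -0.68029264 -0.09413505]
```

send_rows(rows="0 0 -0.8 0 0 0;-0.9 0 0 0 0 0;-0.9 0 0 0 0 0;-0.9 0 0 0 0 0;-0.9 0 0 0 0 0;0 0 0 0 0 0;0 0 0 0 0 0", jaw=1)

```text
time_s: 9.95
position: [0.5463, -0.1335, 0.1372]
tool_rot: [0.753, 0.658, -0.0, -0.001]
force: [-0.8, 0.3, -0.5]
finger_gap: 0.32
gripper_force: 0.0
```

A half turn would pass the range of joint 6. Instead I'll lean the tool back 12° so the camera and gripper body stay clear of the motor and hood.

send_rows(rows="0 0 0 0 0.067 0;0 0 0 0 0.066 0;0 0 0 0 0 0;-0.175 0 0.822 0 0 0;-0.175 0 0.822 0 0 0;-0.175 0 0.822 0 0 0;-0.175 0 0.822 0 0 0;-0.15 0 0.7 0 0 0")

```text
time_s: 10.62
position: [0.5462, -0.132, 0.0346]
tool_rot: [0.748, 0.655, 0.077, -0.069]
force: [-0.3, -0.3, -0.2]
finger_gap: 0.005
gripper_force: 0.0
```

send_rows(rows="0 0 0 0 0 0;0 0 0 0 0 0;0 0 0 0 0 0")

```text
time_s: 10.87
position: [0.5473, -0.1326, 0.0371]
tool_rot: [0.748, 0.655, 0.078, -0.068]
force: [-0.2, 0.3, 0.3]
finger_gap: 0.0
gripper_force: 0.0
```

```bash
cat >> h.py <<'E'
from scipy.spatial.transform import Rotation as Ro
def box():
    s=env.get_state(); d=np.array([.1305,.9914]);r=s["position"][:2]-np.array([.5696,.0415])
    R=Ro.from_quat(s["tool_rot"]).as_matrix()
    f=s["force"]
    print("t",s["time_s"],"box",np.round([r@[d[1],-d[0]],r@d,s["position"][2]],4),"Ffeed %.1f Fx %.1f Fz %.1f"%(f[:2]@d,f[:2]@[d[1],-d[0]],f[2]),"feed in tool",np.round(R.T@[*d,0],3),"boxx",np.round(R.T@[d[1],-d[0],0],3),"down",np.round(R.T@[0,0,-1],3),"gap",s["finger_gap"])
E
python3 -c "
from h import *
box()"
```

```text
t 10.8667 box [ 0.0007 -0.1756  0.0371] Ffeed 0.2 Fx -0.2 Fz 0.3 feed in tool [ 0.978 -0.001  0.206] boxx [0.001 1.    0.   ] down [-0.206 -0.     0.978] gap 0.0003084371179580544
```

send_rows(rows="-0.04 0 0.2 0 0 0;0.39 0 0.083 0 0 0;0.39 0 0.083 0 0 0;0.39 0 0.083 0 0 0;0.39 0 0.083 0 0 0;0.39 0 0.083 0 0 0;0.39 0 0.083 0 0 0;0 0 0 0 0 0")

```text
time_s: 11.53
position: [0.5553, -0.0723, 0.0317]
tool_rot: [0.748, 0.656, 0.078, -0.068]
force: [-0.9, -4.1, 2.5]
finger_gap: 0.003
gripper_force: 2.0
```

send_rows(rows="0.39 0 0.083 0 0 0;0.39 0 0.083 0 0 0;0.39 0 0.083 0 0 0;0.39 0 0.083 0 0 0;0.39 0 0.083 0 0 0;0.39 0 0.083 0 0 0;0.39 0 0.083 0 0 0;0 0 0 0 0 0")

```text
time_s: 12.2
position: [0.5638, -0.004, 0.0314]
tool_rot: [0.748, 0.655, 0.078, -0.068]
force: [-0.3, -4.2, -1.2]
finger_gap: 0.003
gripper_force: 2.1
```

```bash
python3 - <<'E'
from pts import *
from h import box
box()
P=wcloud("walnut_mid",.05,.075,"pics/w4.png")
E
```

```text
t 12.2 box [ 0.0002 -0.0458  0.0314] Ffeed -4.2 Fx 0.2 Fz -1.2 feed in tool [ 0.978 -0.001  0.206] boxx [0.001 1.    0.   ] down [-0.206 -0.     0.978] gap 0.003132829417648448
walnut_mid 0.74 18866 [0.0601 0.0614 0.0627]
((570.2606811523438, 64.54656982421875), (100.35074615478516, 50.36508560180664), 84.89669036865234) [0.57030334 0.06439995 0.06142841] [array([0.5432, 0.5972]), array([0.0147, 0.1137])]
```

View pics/w4.png

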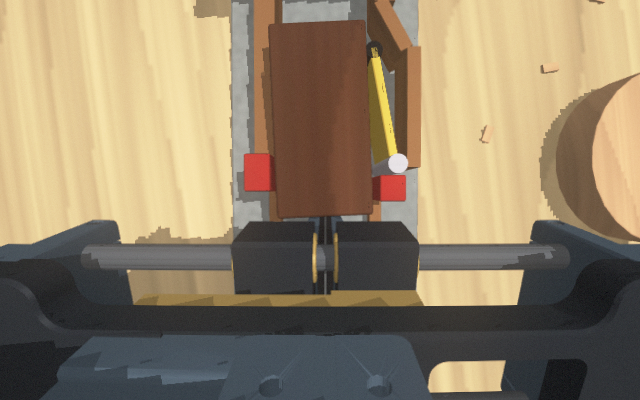

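The blank is half-way through at columns 270–370 and holds the flap open, with the yellow leaf at (382,100). It is slightly left of centre and about 2° askew, and the push force is about 4 N. I'll keep pushing.

send_rows(rows="0.39 0 0.082 0 0 0;0.39 0 0.082 0 0 0;0.39 0 0.082 0 0 0;0.39 0 0.082 0 0 0;0.39 0 0.082 0 0 0;0.39 0 0.082 0 0 0;0.39 0 0.082 0 0 0;0 0 0 0 0 0")

```text
time_s: 12.97
position: [0.5737, 0.0665, 0.0315]
tool_rot: [0.748, 0.655, 0.079, -0.069]
force: [-0.3, -0.1, 0.1]
finger_gap: 0.006
gripper_force: 0.0
```

send_rows(rows="0.16 0 0.034 0 0 0;0.16 0 0.034 0 0 0;0.16 0 0.034 0 0 0;0.16 0 0.034 0 0 0;0.16 0 0.034 0 0 0;0 0 0 0 0 0")

```text
time_s: 13.47
position: [0.5763, 0.0853, 0.0315]
tool_rot: [0.748, 0.655, 0.079, -0.069]
force: [-0.7, -0.2, -0.8]
finger_gap: 0.004
gripper_force: 0.1
```

```bash
python3 - <<'E'
from pts import *
from h import box
box()
P=wcloud("walnut_mid",.05,.075,"pics/w5.png")
E
```

```text
t 13.4667 box [0.001  0.0443 0.0315] Ffeed -0.2 Fx -0.7 Fz -0.8 feed in tool [ 0.978 -0.002  0.208] boxx [0.002 1.    0.001] down [-0.208 -0.     0.978] gap 0.004032430987769719
walnut_mid 0.63 13345 [0.06   0.0614 0.0627]
((577.8937377929688, 140.61260986328125), (71.6353759765625, 49.48705291748047), 82.42584228515625) [0.57812019 0.14031664 0.06138254] [array([0.551 , 0.6048]), array([0.1039, 0.1764])]
```

View pics/w5.png

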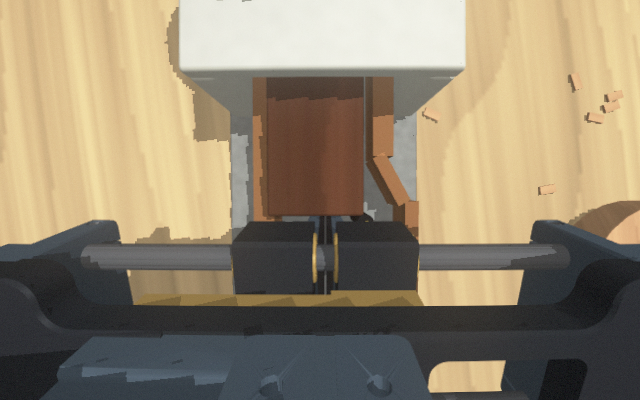

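The blank (columns 267–362) is straight and its front is under the hood, with its rear about 63 mm past the gate. From here I'll move slowly and feel for the stop.

send_rows(rows="0.078 0 0.0166 0 0 0;0.078 0 0.0166 0 0 0;0.078 0 0.0166 0 0 0;0.0391 0 0.0083 0 0 0;0 0 0 0 0 0")

```text
time_s: 13.98
position: [0.577, 0.092, 0.0314]
tool_rot: [0.748, 0.655, 0.078, -0.069]
force: [-1.8, -3.3, 1.5]
finger_gap: 0.007
gripper_force: 2.3
```

send_rows(rows="0.0391 0 0.0083 0 0 0;0.0391 0 0.0083 0 0 0;0.0391 0 0.0083 0 0 0;0.0391 0 0.0083 0 0 0;0.0391 0 0.0083 0 0 0;0 0 0 0 0 0")

```text
time_s: 14.48
position: [0.5777, 0.097, 0.0314]
tool_rot: [0.748, 0.655, 0.078, -0.069]
force: [-3.0, -3.3, 0.0]
finger_gap: 0.003
gripper_force: 2.3
```

send_rows(rows="0.0391 0 0.0083 0 0 0;0.0391 0 0.0083 0 0 0;0.0391 0 0.0083 0 0 0;0.0391 0 0.0083 0 0 0;0.0391 0 0.0083 0 0 0;0 0 0 0 0 0")

```text
time_s: 14.98
position: [0.5783, 0.1019, 0.0314]
tool_rot: [0.748, 0.655, 0.078, -0.069]
force: [-1.7, -2.5, 0.7]
finger_gap: 0.004
gripper_force: 2.2
```

send_rows(rows="0.0391 0 0.0083 0 0 0;0.0391 0 0.0083 0 0 0;0.0391 0 0.0083 0 0 0;0.0391 0 0.0083 0 0 0;0.0391 0 0.0083 0 0 0;0 0 0 0 0 0")

```text
time_s: 15.48
position: [0.5789, 0.1069, 0.0314]
tool_rot: [0.748, 0.655, 0.078, -0.069]
force: [-1.9, -2.5, 0.2]
finger_gap: 0.009
gripper_force: 2.1
```

send_rows(rows="0.0391 0 0.0083 0 0 0;0.0391 0 0.0083 0 0 0;0.0391 0 0.0083 0 0 0;0.0391 0 0.0083 0 0 0;0.0391 0 0.0083 0 0 0;0 0 0 0 0 0")

```text
time_s: 15.98
position: [0.5796, 0.1119, 0.0314]
tool_rot: [0.748, 0.655, 0.078, -0.069]
force: [-2.3, -3.0, 0.1]
finger_gap: 0.007
gripper_force: 2.1
```

send_rows(rows="0.0391 0 0.0083 0 0 0;0.0391 0 0.0083 0 0 0;0.0391 0 0.0083 0 0 0;0.0391 0 0.0083 0 0 0;0.0391 0 0.0083 0 0 0;0 0 0 0 0 0")

```text
time_s: 16.48
position: [0.5803, 0.1166, 0.0314]
tool_rot: [0.748, 0.655, 0.078, -0.069]
force: [-2.0, -5.7, 1.3]
finger_gap: 0.001
gripper_force: 3.9
```

The force is rising, so this is probably the stop.

send_rows(rows="0.0391 0 0.0083 0 0 0;0 0 0 0 0 0;0 0 0 0 0 0")

```text
time_s: 16.73
position: [0.5804, 0.1173, 0.0314]
tool_rot: [0.748, 0.655, 0.078, -0.069]
force: [-3.5, -7.9, 1.1]
finger_gap: 0.003
gripper_force: 5.0
```

send_rows(rows="0.0391 0 0.0083 0 0 0;0.02 0 0.004 0 0 0;0 0 0 0 0 0;0 0 0 0 0 0")

```text
time_s: 17.07
position: [0.5805, 0.1185, 0.0314]
tool_rot: [0.748, 0.655, 0.078, -0.068]
force: [-3.7, -13.2, 4.2]
finger_gap: 0.004
gripper_force: 7.0
```

The feed force is about 13.5 N, of which about 3 N is drag, leaving roughly 10 N on the stop. I'll hold briefly, ease back, and lift straight up.

send_rows(rows="0 0 0 0 0 0;0 0 0 0 0 0;-0.0391 0 -0.0083 0 0 0;-0.0391 0 -0.0083 0 0 0;-0.0391 0 -0.0083 0 0 0;-0.0391 0 -0.0083 0 0 0;-0.0391 0 -0.0083 0 0 0;0 0 0 0 0 0")

```text
time_s: 17.73
position: [0.5796, 0.1143, 0.0313]
tool_rot: [0.748, 0.655, 0.078, -0.069]
force: [-3.7, 2.0, 0.8]
finger_gap: 0.003
gripper_force: 2.1
```

send_rows(rows="-0.0391 0 -0.0083 0 0 0;-0.0391 0 -0.0083 0 0 0;-0.0391 0 -0.0083 0 0 0;0 0 0 0 0 0;0 0 0 0 0 0")

```text
time_s: 18.15
position: [0.5794, 0.1113, 0.0313]
tool_rot: [0.748, 0.655, 0.078, -0.069]
force: [-3.1, 1.8, 0.3]
finger_gap: 0.007
gripper_force: 2.0
```

send_rows(rows="0.06 0 -0.3 0 0 0;0.1 0 -0.5 0 0 0;0.1 0 -0.5 0 0 0;0.1 0 -0.5 0 0 0;0.15 0 -0.7 0 0 0;0.2 0 -0.95 0 0 0;0.2 0 -0.95 0 0 0;0.2 0 -0.95 0 0 0")

```text
time_s: 18.82
position: [0.5803, 0.1104, 0.1711]
tool_rot: [0.748, 0.655, 0.079, -0.068]
force: [0.5, -0.3, 0.2]
finger_gap: 0.007
gripper_force: 0.0
```

```bash
python3 - <<'E'
from pts import *
from h import box
box()
P=wcloud("walnut_mid",.05,.075,"pics/w6.png")
P=wcloud("flap",.045,.066)
E
```

```text
t 18.8167 box [0.0016 0.0697 0.1711] Ffeed -0.3 Fx 0.6 Fz 0.2 feed in tool [ 0.978 -0.002  0.208] boxx [0.002 1.    0.003] down [-0.208 -0.003  0.978] gap 0.006997055568098491
walnut_mid 0.81 1751 [0.0595 0.0614 0.063 ]
((578.8338623046875, 152.67933654785156), (34.64548873901367, 49.11357879638672), 82.41592407226562) [0.578919   0.15261317 0.06134807] [array([0.5536, 0.6042]), array([0.1334, 0.1718])]
none flap
```

View pics/w6.png

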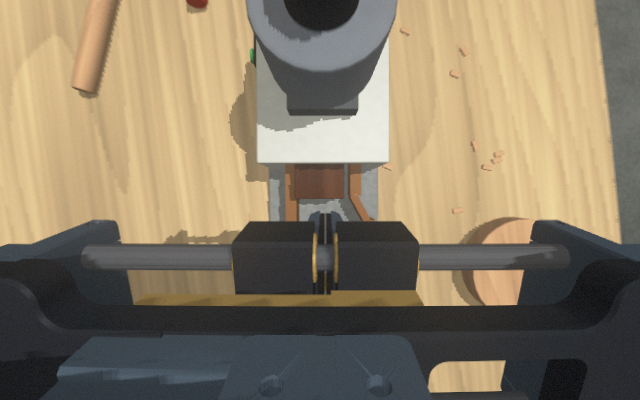

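The blank is under the hood with its rear at row 197, about 94 mm past the gate. The flap is hidden by the gripper, so I'll back away high and check it.

send_rows(rows="-0.9 0 -0.4 0 0 0;-0.95 0 -0.2 0 0 0;-0.95 0 -0.2 0 0 0;-0.95 0 -0.2 0 0 0;-0.95 0 -0.2 0 0 0;-0.95 0 -0.2 0 0 0;0 0 0 0 0 0;0 0 0 0 0 0")

```text
time_s: 19.68
position: [0.56, -0.0344, 0.1724]
tool_rot: [0.749, 0.654, 0.078, -0.069]
force: [-0.3, -0.1, 0.0]
finger_gap: 0.004
gripper_force: 0.0
```

```bash
python3 - <<'E'
from pts import *
from h import box
box()
P=wcloud("flap",.045,.066,"pics/w7.png")
P=wcloud("walnut_mid",.05,.075)
E
```

```text
t 19.6833 box [ 0.0004 -0.0766  0.1724] Ffeed -0.1 Fx -0.3 Fz 0.0 feed in tool [ 0.978 -0.004  0.207] boxx [0.004 1.    0.   ] down [-0.207  0.001  0.978] gap 0.004201681177811187
flap 0.93 598 [0.0201 0.0562 0.0587]
((571.0279541015625, 40.361061096191406), (8.82281494140625, 60.42853927612305), 80.44088745117188) [0.57012004 0.04093942 0.05563755] [array([0.5415, 0.6007]), array([0.0354, 0.0487])]
walnut_mid 0.56 3018 [0.0182 0.0612 0.0629]
((580.0980834960938, 157.21788024902344), (46.79010009765625, 49.155052185058594), 83.096435546875) [0.57986591 0.1551043  0.06094625] [array([0.5546, 0.6057]), array([0.1322, 0.1811])]
```

View pics/w7.png

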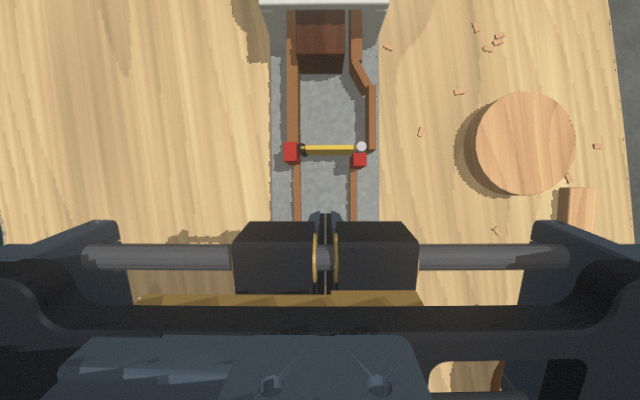

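The flap is shut at (328,148), at the same angle it had at the start. The blank is behind it with its rear at row 72, and the robot touches nothing.

```bash
python3 -c "
from workcell import env
print(env.hand_in())"
```

```text
the job is handed in; nothing more can be done
None
```

The walnut blank is in the box and the job is handed in: I pressed it on the stop with about 10 N by the wrist reading, lifted the fingers out, and the last picture shows the flap shut behind it; hand-in returned no verdict.

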